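Pack the soldering kit caddy

ROBOT

A 6-joint arm with a two-finger parallel gripper is mounted at the origin on a cart in front of the work surface, level with it; the furniture and walls round the work are solid. World frame = base frame: x ahead of the robot, y to its left, z up, the work surface at z = 0. Lengths are in m, angles in rad, forces in N, time in s.
With the tool pointing down it reaches from about 0.25 to 0.725 m from the base axis. Payload 4 kg.
Tool frame: the origin (TCP) lies midway between the tips of the shut fingers; the grasp point (between the pads) lies 19 mm behind it; z points along the fingers, y is the line along which they close (so a half turn about z gives the same grasp; the last joint's range is limited). The gripper opens to 85 mm and grips with 20 to 120 N. Pads are 22 mm wide; open, the fingers measure 114 mm over their backs; the gripper's body (76 mm by 85 mm) begins 54 mm behind the grasp point. The pads swing forward as they close: fully open they stand 13 mm farther back than shut.
Start: joints at [1.31, 0.241, 0.005, 1.335, 0, 1.571], TCP at [0.129, 0.483, 0.231] pointing down, gripper open.
Joint ranges: [-2.72, 2.72], [-1.05, 1.87], [-1.09, 1.28], [-1.99, 2.15], [-1.42, 1.44], [-3.14, 3.14]. Speed limits (rad/s): [2.79, 2.79, 3.14, 3.14, 3.14, 3.14].

INTERFACE

Orientations are given as a unit quaternion [x, y, z, w].
In Python, from plant import status, viewer, job gives the robot as it stands.
- The arm moves only by the tool play_rows, never from a script. Its argument "rows" is a list of rows, each an object of numbers: "dx", "dy", "dz": the shift along the tool's x, y, z in m; "roll": the turn about the tool's z in degrees; "grip": the opening, from -1 (shut) to 1 (fully open). A call has 1 to 20 rows; each row shifts and turns the commanded pose from where the row before left it, along the tool's axes as they then stand; what a row does not reach is not made up. A row lasts 1/10 s, in which the tool goes at most 50 mm and 8.59 degrees, less where a joint would pass 70% of its speed; a pose out of reach is approached as far as the arm can. A call is refused whole if a number of a shift passes 0.05 or a number of a turn 8.59, either way. A call with a gripper value outside its range is refused whole. The fingers move at their own pace and stop on an object; the grip force is fixed at half the most. Time passes only in rows, so rows that do not move let the fingers close. It gives the time, the measured TCP pose, the force, the opening and the grip force at its end, in the units of the state.
- status.get_obs(): the state, without advancing time (a new reading comes with each control period).
- viewer.snapshot(name): name is "side" or "top"; returns the picture (400x640x3 uint8, red, green, blue); there is no depth.
- viewer.camera_info(name): a dict with "mtx" (3x3 intrinsics, pixels), "k1" (the pictures are not rectified: a ray, as slopes to the right and down, at radius r is drawn at 1 + k1 r^2 times it, then the intrinsics apply), "rvec" (rotation vector, rad) and "tvec" (3), from world to camera coordinates, as OpenCV has them. Camera axes: x right, y down, z forward; pixel columns grow to the right and rows downward; lengths in m; the calibration is good to about 2 mm. A picture is of the moment at which its call begins. camera_info takes no time and is no camera call.
- job.job_done(): hands the job in; it is judged then, once.
Trained networks look in the newest picture that a camera, given by its name, has taken for a name from the list of things; names that differ only in an ending like _2 or _b are one class to them, and where a whole thing is asked for, a point or a joint stands for the part that bears it (a point fixed in the world has none). Each returns a list of dicts, best first, with "confidence" (0 to 1); they miss things now and then, are a little off and sometimes report something else, mostly with a low value. They report only what shows in the picture. A call takes as long as a camera call.
- viewer.silhouettes(thing, camera): "region" (400x640 bool, what is visible of it) and "position" ([row, column] in pixels, amid what is visible of it).
- viewer.spot_point(thing, camera): "position" ([row, column] in pixels: a listed point, or the origin of a listed thing).
The state is a dict: "clock": time; "joint_positions": joint angles; "qvel": joint speeds; "joint_efforts": joint torques, N m; "ee_pos": TCP position; "tcp_rot": TCP orientation; "force": force on the tool from outside, world axes, zero at the start; "moment": the same for the moment, N m; "opening": finger opening in m; "grasp_force": force on a finger pad.
Only numpy, scipy, OpenCV 4.12 (cv2) and the standard library are available. Lean on these libraries where they do the work, as an engineer would, in place of code of your own. Each camera call takes 0.05 s, during which the arm holds its last target. There are 200 camera calls.

TASK

Pack the on-site repair kit: put the solder spool in the caddy's blue bin, the amber tape roll in the yellow bin, the solder paste tin in the red bin and the white cube charger, which stands on the tape roll, in the white bin. Set each one upright on the floor in the middle of its bin. Leave the look-alikes, the clear film roll and the blue-lidded cotton bud tub, where they are.

Things in the scene. Friction and masses are not known exactly. Their poses are not given: they have to be found in the camera images.
- spool: solder spool to be packed: blue flanges, silvery wire, yellow label on top, 55 mm diameter, 44 mm high, standing on its flange. Loose, about 0.25 kg. Origin at the centre of its underside, z up.
- amber_roll: amber (orange) film tape roll to be packed, lying flat: 63 mm diameter, 19 mm high. Loose, about 30 g. At the start the white cube charger stands on it. Origin at the centre of its underside, z up.
- paste_tin: white round screw tin of solder paste with a red picture on its lid, to be packed: 47 mm diameter, 20 mm high. Loose, about 60 g. Origin at the centre of its underside, z up.
- charger: white cube-shaped wall charger to be packed: 42 x 42 mm, 28 mm high, standing at the start on the amber tape roll, about central. Loose, about 50 g. Origin at the centre of its underside; z up, x and y square to its upright faces.
- clear_roll: roll of pale clear film lying flat, 79 mm diameter, 12 mm high: does not belong in the kit, stays where it lies. Origin at the centre of its underside.
- bud_tub: white round tub of cotton buds with a blue lid, 67 mm diameter, 62 mm high: does not belong in the kit, stays where it stands. Origin at the centre of its underside.
- bin_blue: Blue square open bin, 94 mm outside, 90 inside, 10 high with 2 mm floor and walls. Origin: centre of its underside, 2 mm above the bench; z up, x, y along its sides. Fixed. The 4 bins, in changing colour order, stand in a row along their y, 95 mm apart, in a low grey frame (106 x 392 mm, rim 12 mm above the bench, at each end a black loop 20 mm further out, 10 mm high).
- bin_yellow: Yellow square open bin, 94 mm outside, 90 inside, 10 high with 2 mm floor and walls. Origin: centre of its underside, 2 mm above the bench; z up, x, y along its sides. Fixed. The 4 bins, in changing colour order, stand in a row along their y, 95 mm apart, in a low grey frame (106 x 392 mm, rim 12 mm above the bench, at each end a black loop 20 mm further out, 10 mm high).
- bin_red: Red square open bin, 94 mm outside, 90 inside, 10 high with 2 mm floor and walls. Origin: centre of its underside, 2 mm above the bench; z up, x, y along its sides. Fixed. The 4 bins, in changing colour order, stand in a row along their y, 95 mm apart, in a low grey frame (106 x 392 mm, rim 12 mm above the bench, at each end a black loop 20 mm further out, 10 mm high).
- bin_white: White square open bin, 94 mm outside, 90 inside, 10 high with 2 mm floor and walls. Origin: centre of its underside, 2 mm above the bench; z up, x, y along its sides. Fixed. The 4 bins, in changing colour order, stand in a row along their y, 95 mm apart, in a low grey frame (106 x 392 mm, rim 12 mm above the bench, at each end a black loop 20 mm further out, 10 mm high).

How it is judged:
By the outcome, as a careful person would: the job done as asked, in the order asked, and still so for the second after the job is handed in, with the robot touching nothing.
It also fails if it takes over 109 s, if anything falls off the work surface, if the arm or the gripper's body presses on something with over 40 N, if the wrist force passes 120 N, or if a joint passes its speed limit or range.

## Working session

There is one attempt and no reset: what is moved stays moved. The work goes in short steps, Python scripts to look and compute and a tool call to move; the robot and the scene stay as the last step left them, time stands still between calls to the robot, and variables do not carry over. Pictures are saved under pics/ and viewed, at most 14 in all, crops included, and the job is handed in when it is done.

Besides the shell and the picture viewer there is one more tool, called after "Emit:" as a command line: name --argument value ..., lists and objects as JSON in quotes. play_rows: Moves the arm, as the interface text tells. Its arguments: {"type":"object","properties":{"rows":{"type":"array"}},"required":["rows"]}

```bash
mkdir -p pics
cat > h.py <<'E'
import numpy as np, cv2
from plant import status, viewer, job
def cam(n):
    c=viewer.camera_info(n); R=cv2.Rodrigues(np.array(c['rvec'],float))[0]
    return np.array(c['mtx'],float),c['k1'],R,np.array(c['tvec'],float).ravel()
def w(n,pix,z):
    """pix [row,col] -> world xy at height z"""
    K,k1,R,t=cam(n)
    u=cv2.undistortPoints(np.array([[[pix[1],pix[0]]]],float),K,np.array([k1,0,0,0.]))[0,0]
    d=R.T@np.array([u[0],u[1],1]); o=-R.T@t
    return (o+d*(z-o[2])/d[2])
def snap(n,f):
    im=viewer.snapshot(n); cv2.imwrite(f'pics/{f}.png',cv2.cvtColor(im,cv2.COLOR_RGB2BGR)); return im
def reg(n,r,z):
    """silhouette contour projected to height z: minAreaRect, enclosing circle"""
    cs,_=cv2.findContours(r.astype(np.uint8),cv2.RETR_EXTERNAL,cv2.CHAIN_APPROX_NONE)
    c=max(cs,key=cv2.contourArea)[:,0]
    p=np.array([w(n,(q[1],q[0]),z)[:2] for q in c],np.float32)
    return cv2.minAreaRect(p),cv2.minEnclosingCircle(p)
E
cat > a.py <<'E'
from h import *
np.set_printoptions(precision=3,suppress=True)
for n in('top','side'):
    snap(n,n+'0'); K,k1,R,t=cam(n); print(n,'cam pos',-R.T@t,'dir',R[2])
H=dict(spool=.044,amber_roll=.019,paste_tin=.02,charger=.047,clear_roll=.012,bud_tub=.062,bin_blue=.012,bin_yellow=.012,bin_red=.012,bin_white=.012)
Z=dict(charger=.019)
for th,h in H.items():
  for n in('top','side'):
    s=viewer.spot_point(th,n)[:2]
    print(th,n,[(round(x['confidence'],2),np.round(x['position']),w(n,x['position'],.002 if 'bin' in th else Z.get(th,0))[:2]) for x in s])
  s=viewer.silhouettes(th,'top')[:1]
  for x in s: print('   sil',round(x['confidence'],2),reg('top',x['region'],h))
print(status.get_obs())
E
python3 a.py
```

```text
top cam pos [ 0.397 -0.006  1.302] dir [ 0.121  0.003 -0.993]
side cam pos [0.159 0.98  0.478] dir [ 0.334 -0.861 -0.383]
spool top [(0.91, array([238., 445.]), array([ 0.437, -0.321]))]
spool side [(0.63, array([182., 386.]), array([ 0.439, -0.32 ])), (0.27, array([287., 308.]), array([0.438, 0.343]))]
   sil 0.75 (((0.4335678815841675, -0.32174569368362427), (0.0621270015835762, 0.051668841391801834), 88.37931823730469), ((0.4335079789161682, -0.32172054052352905), 0.031343452632427216))
amber_roll top [(0.62, array([244., 332.]), array([ 0.43 , -0.016])), (0.55, array([243., 329.]), array([ 0.433, -0.008]))]
amber_roll side [(0.69, array([218., 360.]), array([ 0.437, -0.012]))]
   sil 0.5 (((0.4448876976966858, -0.021201856434345245), (0.05944213271141052, 0.024960611015558243), 68.16653442382812), ((0.43530020117759705, -0.017360631376504898), 0.029822878539562225))
paste_tin top [(0.79, array([243., 255.]), array([0.439, 0.191])), (0.4, array([176., 376.]), array([ 0.612, -0.141]))]
paste_tin side [(0.87, array([250., 335.]), array([0.441, 0.181])), (0.4, array([200., 373.]), ar
[... 2345 characters left out ...]
ide [(0.86, array([217., 282.]), array([0.633, 0.071]))]
   sil 0.63 (((0.626038670539856, 0.05834774672985077), (0.09414893388748169, 0.09545604884624481), 83.78482055664062), ((0.6264118552207947, 0.05904907360672951), 0.0652497336268425))
{'clock': 1.6, 'joint_positions': array([1.31 , 0.241, 0.005, 1.335, 0.   , 1.571]), 'qvel': array([ 0.001,  0.   , -0.001, -0.   ,  0.001,  0.001]), 'joint_efforts': array([  0.   , -37.22 ,  25.269,   0.001,  -0.   ,  -0.   ]), 'ee_pos': array([0.129, 0.483, 0.231]), 'tcp_rot': array([ 0.13 ,  0.992, -0.   , -0.   ]), 'force': array([ 1.104, -0.026, -0.848]), 'moment': array([ 0.122,  0.048, -0.011]), 'grasp_force': 0.0, 'opening': 0.08523375131542484}
```

View pics/top0.png

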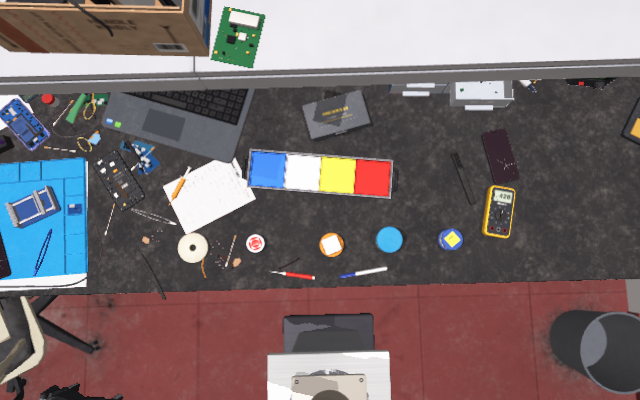

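View pics/side0.png

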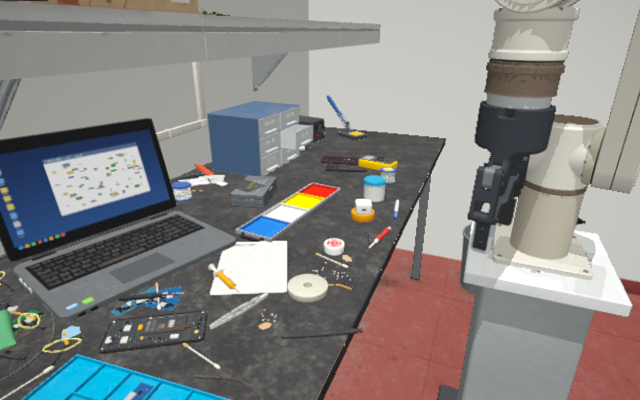

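The top view shows the bins in a row at row ~172: blue (268), white (302), yellow (338) and red (373). The clear roll is at (193,248), the tin at (255,243), the charger on the amber roll at (331,244), the tub at (389,239) and the spool at (451,239). The side view agrees. The tub silhouette report was really the spool, so I ignore it.

The bins fit a line at 6.3°, giving blue (.636,.1525), white (.626,.058), yellow (.616,-.036) and red (.605,-.131). I'll start with the spool at (.436,-.321).

```bash
cat > go.py <<'E'
import sys
from h import *
from scipy.spatial.transform import Rotation as Ro
def go(x,y,z,th=None):
    o=status.get_obs(); M=Ro.from_quat(o['tcp_rot']).as_matrix(); p=np.array(o['ee_pos'])
    c=np.degrees(np.arctan2(M[1,1],M[0,1])); th=c if th is None else th
    t=np.radians(th); d=np.array([x,y,z])-p
    print('clock %.2f theta %.1f tilt %.2f'%(o['clock'],c,np.degrees(np.arccos(-M[2,2]))),'pos',np.round(p,4),'roll %.1f'%(c-th),
     'in target axes: dx %.4f dy %.4f dz %.4f'%(-np.sin(t)*d[0]+np.cos(t)*d[1],np.cos(t)*d[0]+np.sin(t)*d[1],-d[2]),'open %.4f gf %.1f'%(o['opening'],o['grasp_force']),'F',np.round(o['force'],1))
if __name__=='__main__': go(*map(float,sys.argv[1:]))
E
python3 go.py .436 -.321 .12 38.7
```

```text
clock 1.60 theta 75.1 tilt 0.00 pos [0.1289 0.4831 0.2313] roll 36.4 in target axes: dx -0.8195 dy -0.2631 dz 0.1113 open 0.0852 gf 0.0 F [ 1.1 -0.  -0.8]
```

Emit:
play_rows --rows '[{"dx":0,"dy":0,"dz":0,"roll":7.26,"grip":1},{"dx":0,"dy":0,"dz":0,"roll":7.26,"grip":1},{"dx":0,"dy":0,"dz":0,"roll":7.26,"grip":1},{"dx":0,"dy":0,"dz":0,"roll":7.26,"grip":1},{"dx":0,"dy":0,"dz":0,"roll":7.26,"grip":1},{"dx":0,"dy":0,"dz":0,"roll":0,"grip":1},{"dx":0,"dy":0,"dz":0,"roll":0,"grip":1}]'

```text
clock: 2.3
ee_pos: [0.1289, 0.4831, 0.2313]
tcp_rot: [0.431, 0.902, 0.0, 0.0]
force: [-0.2, 0.1, 0.6]
opening: 0.0854
grasp_force: 0.0
```

```bash
python3 go.py .436 -.321 .12 38.7
```

```text
clock 2.30 theta 38.9 tilt 0.00 pos [0.1289 0.4831 0.2313] roll 0.2 in target axes: dx -0.8195 dy -0.2631 dz 0.1113 open 0.0854 gf 0.0 F [-0.2  0.1  0.6]
```

Emit:
play_rows --rows '[{"dx":-0.041,"dy":-0.0132,"dz":0,"roll":0,"grip":1},{"dx":-0.041,"dy":-0.0132,"dz":0,"roll":0,"grip":1},{"dx":-0.041,"dy":-0.0132,"dz":0,"roll":0,"grip":1},{"dx":-0.041,"dy":-0.0132,"dz":0,"roll":0,"grip":1},{"dx":-0.041,"dy":-0.0132,"dz":0,"roll":0,"grip":1},{"dx":-0.041,"dy":-0.0132,"dz":0,"roll":0,"grip":1},{"dx":-0.041,"dy":-0.0132,"dz":0,"roll":0,"grip":1},{"dx":-0.041,"dy":-0.0132,"dz":0,"roll":0,"grip":1},{"dx":-0.041,"dy":-0.0132,"dz":0,"roll":0,"grip":1},{"dx":-0.041,"dy":-0.0132,"dz":0,"roll":0,"grip":1},{"dx":-0.041,"dy":-0.0132,"dz":0,"roll":0,"grip":1},{"dx":-0.041,"dy":-0.0132,"dz":0,"roll":0,"grip":1},{"dx":-0.041,"dy":-0.0132,"dz":0,"roll":0,"grip":1},{"dx":-0.041,"dy":-0.0132,"dz":0,"roll":0,"grip":1},{"dx":-0.041,"dy":-0.0132,"dz":0,"roll":0,"grip":1},{"dx":-0.041,"dy":-0.0132,"dz":0,"roll":0,"grip":1},{"dx":-0.041,"dy":-0.0132,"dz":0,"roll":0,"grip":1},{"dx":-0.041,"dy":-0.0132,"dz":0,"roll":0,"grip":1},{"dx":-0.041,"dy":-0.0132,"dz":0,"roll":0,"grip":1},{"dx":-0.041,"dy":-0.0132,"dz":0,"roll":0,"grip":1}]'

```text
clock: 4.3
ee_pos: [0.4367, -0.3235, 0.2313]
tcp_rot: [0.432, 0.902, 0.0, 0.0]
force: [0.9, -0.6, -0.5]
opening: 0.0853
grasp_force: 0.0
```

Emit:
play_rows --rows '[{"dx":0,"dy":0,"dz":0.04,"roll":0,"grip":1},{"dx":0,"dy":0,"dz":0.04,"roll":0,"grip":1},{"dx":0,"dy":0,"dz":0.04,"roll":0,"grip":1},{"dx":0,"dy":0,"dz":0,"roll":0,"grip":1},{"dx":0,"dy":0,"dz":0,"roll":0,"grip":1}]'

```text
clock: 4.8
ee_pos: [0.4362, -0.3214, 0.1115]
tcp_rot: [0.432, 0.902, 0.0, -0.001]
force: [0.3, -0.5, 1.1]
opening: 0.0856
grasp_force: 0.0
```

```bash
python3 go.py .436 -.321 .004 38.7
python3 - <<'E'
from h import *
snap('side','s1')
im=snap('top','t1')
for n in('top','side'):
  for x in viewer.spot_point('spool',n)[:2]: print(n,x['confidence'],w(n,x['position'],0))
a=cv2.imread('pics/t1.png')[190:290,400:500]; b=cv2.imread('pics/s1.png')[120:220,330:430]
cv2.imwrite('pics/c1.png',cv2.resize(np.hstack([a,b]),None,fx=4,fy=4))
E
```

```text
clock 4.80 theta 38.8 tilt 0.09 pos [ 0.4362 -0.3214  0.1115] roll 0.1 in target axes: dx 0.0004 dy 0.0001 dz 0.1075 open 0.0856 gf 0.0 F [ 0.3 -0.5  1.1]
top 0.8 [ 0.4430978  -0.32259869  0.        ]
side 0.72 [ 0.4421041  -0.33600782  0.        ]
```

View pics/c1.png

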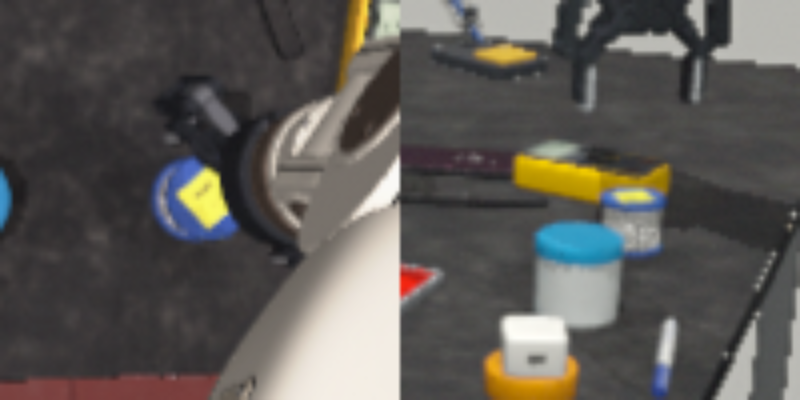

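The crop shows the gripper centred over the spool: the fingers are at crop columns 585 and 693, and the spool is at 632. I'll descend and grip.

Emit:
play_rows --rows '[{"dx":0,"dy":0,"dz":0.03,"roll":0,"grip":1},{"dx":0,"dy":0,"dz":0.03,"roll":0,"grip":1},{"dx":0,"dy":0,"dz":0.03,"roll":0,"grip":1},{"dx":0,"dy":0,"dz":0.0175,"roll":0,"grip":1},{"dx":0,"dy":0,"dz":0,"roll":0,"grip":1},{"dx":0,"dy":0,"dz":0,"roll":0,"grip":-1},{"dx":0,"dy":0,"dz":0,"roll":0,"grip":-1},{"dx":0,"dy":0,"dz":0,"roll":0,"grip":-1},{"dx":0,"dy":0,"dz":0,"roll":0,"grip":-1},{"dx":0,"dy":0,"dz":0,"roll":0,"grip":-1},{"dx":0,"dy":0,"dz":0,"roll":0,"grip":-1},{"dx":0,"dy":0,"dz":0,"roll":0,"grip":-1},{"dx":0,"dy":0,"dz":0,"roll":0,"grip":-1}]'

```text
clock: 6.3
ee_pos: [0.4376, -0.3235, 0.0065]
tcp_rot: [0.433, 0.902, -0.001, 0.002]
force: [-1.2, -1.2, 5.7]
opening: 0.0528
grasp_force: 63.6
```

Emit:
play_rows --rows '[{"dx":0,"dy":0,"dz":-0.02,"roll":0,"grip":-1},{"dx":0,"dy":0,"dz":-0.04,"roll":0,"grip":-1},{"dx":0,"dy":0,"dz":-0.04,"roll":0,"grip":-1},{"dx":0,"dy":0,"dz":-0.03,"roll":0,"grip":-1},{"dx":0,"dy":0,"dz":0,"roll":0,"grip":-1},{"dx":0,"dy":0,"dz":0,"roll":0,"grip":-1}]'

```text
clock: 6.9
ee_pos: [0.4369, -0.3218, 0.1347]
tcp_rot: [0.432, 0.902, -0.0, 0.001]
force: [-0.0, -0.3, -2.9]
opening: 0.0532
grasp_force: 63.9
```

```bash
python3 go.py .6364 .1525 .009 38.7
```

```text
clock 6.90 theta 38.8 tilt 0.14 pos [ 0.4369 -0.3218  0.1347] roll 0.1 in target axes: dx 0.2454 dy 0.4522 dz 0.1257 open 0.0532 gf 63.9 F [-0.  -0.3 -2.9]
```

Emit:
play_rows --rows '[{"dx":0.01,"dy":0.0182,"dz":0,"roll":0,"grip":-1},{"dx":0.0205,"dy":0.0377,"dz":0,"roll":0,"grip":-1},{"dx":0.0205,"dy":0.0377,"dz":0,"roll":0,"grip":-1},{"dx":0.0205,"dy":0.0377,"dz":0,"roll":0,"grip":-1},{"dx":0.0205,"dy":0.0377,"dz":0,"roll":0,"grip":-1},{"dx":0.0205,"dy":0.0377,"dz":0,"roll":0,"grip":-1},{"dx":0.0205,"dy":0.0377,"dz":0,"roll":0,"grip":-1},{"dx":0.0205,"dy":0.0377,"dz":0,"roll":0,"grip":-1},{"dx":0.0205,"dy":0.0377,"dz":0,"roll":0,"grip":-1},{"dx":0.0205,"dy":0.0377,"dz":0,"roll":0,"grip":-1},{"dx":0.0205,"dy":0.0377,"dz":0,"roll":0,"grip":-1},{"dx":0.0205,"dy":0.0377,"dz":0,"roll":0,"grip":-1},{"dx":0.0104,"dy":0.019,"dz":0,"roll":0,"grip":-1},{"dx":0,"dy":0,"dz":0.04,"roll":0,"grip":-1},{"dx":0,"dy":0,"dz":0.03,"roll":0,"grip":-1},{"dx":0,"dy":0,"dz":0,"roll":0,"grip":-1},{"dx":0,"dy":0,"dz":0,"roll":0,"grip":-1}]'

```text
clock: 8.6
ee_pos: [0.6331, 0.1526, 0.0616]
tcp_rot: [0.432, 0.902, -0.002, -0.002]
force: [0.2, -0.4, -1.6]
opening: 0.0532
grasp_force: 64.2
```

```bash
python3 go.py .6364 .1525 .011 38.7
python3 - <<'E'
from h import *
snap('side','s2'); snap('top','t2')
for n in('top','side'):
  for x in viewer.spot_point('spool',n)[:1]: print(n,x['confidence'],w(n,x['position'],.054))
  for x in viewer.spot_point('bin_blue',n)[:1]: print(n,x['confidence'],w(n,x['position'],.002))
a=cv2.imread('pics/t2.png')[120:220,230:330]; b=cv2.imread('pics/s2.png')[150:250,220:320]
cv2.imwrite('pics/c2.png',cv2.resize(np.hstack([a,b]),None,fx=4,fy=4))
E
```

```text
clock 8.60 theta 38.8 tilt 0.30 pos [0.6331 0.1526 0.0616] roll 0.1 in target axes: dx -0.0022 dy 0.0025 dz 0.0506 open 0.0532 gf 64.2 F [ 0.2 -0.4 -1.6]
top 0.59 [0.63566409 0.15385101 0.054     ]
top 0.66 [0.63218421 0.15740638 0.002     ]
side 0.56 [0.63314813 0.15037671 0.054     ]
side 0.71 [0.64854777 0.14650879 0.002     ]
```

View pics/c2.png

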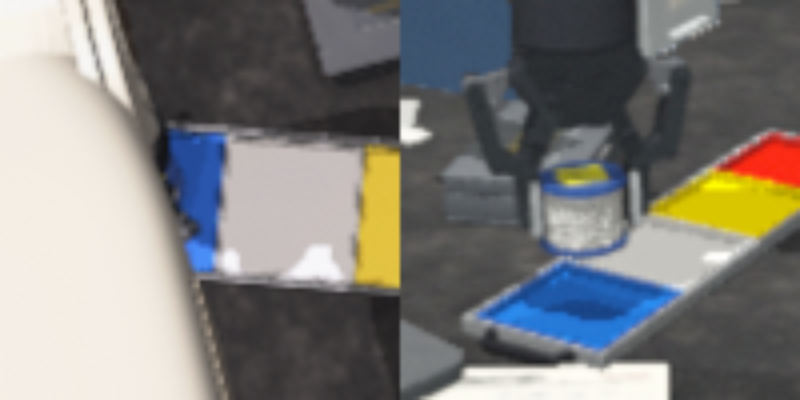

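The side crop shows the spool upright in the gripper above the blue bin (crop 585,210, with its shadow in the bin). I'll lower it after a small correction.

Emit:
play_rows --rows '[{"dx":-0.002,"dy":0.0025,"dz":0.02,"roll":0,"grip":-1},{"dx":0,"dy":0,"dz":0.02,"roll":0,"grip":-1},{"dx":0,"dy":0,"dz":0.005,"roll":0,"grip":-1},{"dx":0,"dy":0,"dz":0,"roll":0,"grip":-1},{"dx":0,"dy":0,"dz":0,"roll":0,"grip":-1},{"dx":0,"dy":0,"dz":0,"roll":0,"grip":-1}]'

```text
clock: 9.5
ee_pos: [0.6391, 0.1533, 0.0204]
tcp_rot: [0.432, 0.902, 0.001, 0.001]
force: [-0.2, 0.7, -2.4]
opening: 0.0531
grasp_force: 64.1
```

```bash
python3 go.py .6364 .1525 .011 38.7
```

```text
clock 9.50 theta 38.8 tilt 0.15 pos [0.6391 0.1533 0.0204] roll 0.1 in target axes: dx 0.0011 dy -0.0026 dz 0.0094 open 0.0531 gf 64.1 F [-0.2  0.7 -2.4]
```

Emit:
play_rows --rows '[{"dx":0.001,"dy":-0.0025,"dz":0.004,"roll":0,"grip":-1},{"dx":0,"dy":0,"dz":0.0035,"roll":0,"grip":-1},{"dx":0,"dy":0,"dz":0,"roll":0,"grip":-1},{"dx":0,"dy":0,"dz":0,"roll":0,"grip":-1},{"dx":0,"dy":0,"dz":0,"roll":0,"grip":-1},{"dx":0,"dy":0,"dz":0,"roll":0,"grip":-1}]'

```text
clock: 10.1
ee_pos: [0.6355, 0.1523, 0.0113]
tcp_rot: [0.432, 0.902, 0.0, 0.0]
force: [1.0, 0.5, -3.0]
opening: 0.0528
grasp_force: 64.3
```

```bash
python3 go.py .6364 .1525 .011 38.7
```

```text
clock 10.10 theta 38.8 tilt 0.00 pos [0.6355 0.1523 0.0113] roll 0.1 in target axes: dx -0.0004 dy 0.0008 dz 0.0003 open 0.0528 gf 64.3 F [ 1.   0.5 -3. ]
```

Emit:
play_rows --rows '[{"dx":0,"dy":0.0005,"dz":0.0015,"roll":0,"grip":-1},{"dx":0,"dy":0,"dz":0,"roll":0,"grip":-1},{"dx":0,"dy":0,"dz":0,"roll":0,"grip":-1},{"dx":0,"dy":0,"dz":0,"roll":0,"grip":0.4},{"dx":0,"dy":0,"dz":0,"roll":0,"grip":0.6},{"dx":0,"dy":0,"dz":0,"roll":0,"grip":0.6},{"dx":0,"dy":0,"dz":0,"roll":0,"grip":0.6},{"dx":0,"dy":0,"dz":-0.02,"roll":0,"grip":0.6},{"dx":0,"dy":0,"dz":-0.03,"roll":0,"grip":0.6},{"dx":0,"dy":0,"dz":-0.04,"roll":0,"grip":1},{"dx":0,"dy":0,"dz":-0.04,"roll":0,"grip":1},{"dx":0,"dy":0,"dz":0,"roll":0,"grip":1},{"dx":0,"dy":0,"dz":0,"roll":0,"grip":1}]'

```text
clock: 11.4
ee_pos: [0.6369, 0.1528, 0.1414]
tcp_rot: [0.432, 0.902, 0.001, 0.001]
force: [-0.7, 0.2, -0.4]
opening: 0.0851
grasp_force: 0.0
```

```bash
python3 go.py .429 -.0145 .135 24.7
```

```text
clock 11.40 theta 38.8 tilt 0.20 pos [0.6369 0.1528 0.1414] roll 14.1 in target axes: dx -0.0651 dy -0.2588 dz 0.0064 open 0.0851 gf 0.0 F [-0.7  0.2 -0.4]
```

Next, over to the charger.

Emit:
play_rows --rows '[{"dx":0,"dy":0,"dz":0,"roll":7.0,"grip":1},{"dx":0,"dy":0,"dz":0,"roll":7.0,"grip":1},{"dx":-0.0081,"dy":-0.0323,"dz":0,"roll":0,"grip":1},{"dx":-0.0081,"dy":-0.0323,"dz":0,"roll":0,"grip":1},{"dx":-0.0081,"dy":-0.0323,"dz":0,"roll":0,"grip":1},{"dx":-0.0081,"dy":-0.0323,"dz":0,"roll":0,"grip":1},{"dx":-0.0081,"dy":-0.0323,"dz":0,"roll":0,"grip":1},{"dx":-0.0081,"dy":-0.0323,"dz":0,"roll":0,"grip":1},{"dx":-0.0081,"dy":-0.0323,"dz":0,"roll":0,"grip":1},{"dx":-0.0081,"dy":-0.0323,"dz":0,"roll":0,"grip":1},{"dx":0,"dy":0,"dz":0,"roll":0,"grip":1},{"dx":0,"dy":0,"dz":0,"roll":0,"grip":1},{"dx":0,"dy":0,"dz":0,"roll":0,"grip":1}]'

```text
clock: 12.7
ee_pos: [0.4288, -0.0142, 0.1392]
tcp_rot: [0.539, 0.842, -0.0, -0.0]
force: [0.2, 0.0, -0.1]
opening: 0.0853
grasp_force: 0.0
```

```bash
python3 go.py .429 -.0145 .025 24.7
python3 - <<'E'
from h import *
snap('side','s3'); snap('top','t3')
for t,z in(('spool',.004),('bin_blue',.002)):
 for n in('top','side'):
  for x in viewer.spot_point(t,n)[:1]: print(t,n,round(x['confidence'],2),w(n,x['position'],z))
for x in viewer.silhouettes('spool','top')[:1]: print(reg('top',x['region'],.048))
a=cv2.imread('pics/t0.png') if 0 else cv2.imread('pics/top0.png')[219:269,306:356]; b=cv2.imread('pics/s3.png')[100:300,220:420]
cv2.imwrite('pics/c3.png',np.hstack([cv2.resize(a,(400,400)),cv2.resize(b,(400,400))]))
E
```

```text
clock 12.70 theta 24.8 tilt 0.03 pos [ 0.4288 -0.0142  0.1392] roll 0.1 in target axes: dx -0.0004 dy 0.0001 dz 0.1142 open 0.0853 gf 0.0 F [ 0.2  0.  -0.1]
spool top 0.93 [0.63788089 0.15597461 0.004     ]
spool side 0.55 [0.63958787 0.1477767  0.004     ]
bin_blue top 0.74 [0.63870197 0.16196261 0.002     ]
bin_blue side 0.76 [0.65016658 0.15402555 0.002     ]
(((0.6320580244064331, 0.14902180433273315), (0.060761064291000366, 0.054133813828229904), 43.41568374633789), ((0.6326066255569458, 0.14836212992668152), 0.03128689154982567))
```

View pics/c3.png

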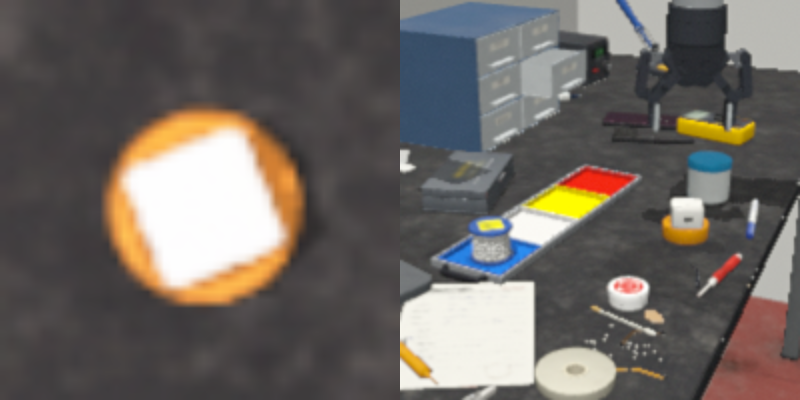

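The crops show the charger turned about 21–22° and central on the roll, and the spool standing in the blue bin. I'll trim the yaw, then descend and grip.

Emit:
play_rows --rows '[{"dx":0,"dy":0,"dz":0.03,"roll":2.3,"grip":1},{"dx":0,"dy":0,"dz":0.04,"roll":0,"grip":1},{"dx":0,"dy":0,"dz":0.03,"roll":0,"grip":1},{"dx":0,"dy":0,"dz":0.013,"roll":0,"grip":1},{"dx":0,"dy":0,"dz":0,"roll":0,"grip":1},{"dx":0,"dy":0,"dz":0,"roll":0,"grip":1},{"dx":0,"dy":0,"dz":0,"roll":0,"grip":-1},{"dx":0,"dy":0,"dz":0,"roll":0,"grip":-1},{"dx":0,"dy":0,"dz":0,"roll":0,"grip":-1},{"dx":0,"dy":0,"dz":0,"roll":0,"grip":-1},{"dx":0,"dy":0,"dz":0,"roll":0,"grip":-1},{"dx":0,"dy":0,"dz":0,"roll":0,"grip":-1},{"dx":0,"dy":0,"dz":0,"roll":0,"grip":-1},{"dx":0,"dy":0,"dz":0,"roll":0,"grip":-1},{"dx":0,"dy":0,"dz":0,"roll":0,"grip":-1}]'

```text
clock: 14.55
ee_pos: [0.4295, -0.0145, 0.028]
tcp_rot: [0.556, 0.831, 0.001, 0.001]
force: [-0.7, 0.1, 5.0]
opening: 0.041
grasp_force: 60.9
```

Emit:
play_rows --rows '[{"dx":0,"dy":0,"dz":-0.01,"roll":0,"grip":-1},{"dx":0,"dy":0,"dz":-0.03,"roll":0,"grip":-1},{"dx":0,"dy":0,"dz":-0.04,"roll":0,"grip":-1},{"dx":0,"dy":0,"dz":-0.02,"roll":0,"grip":-1},{"dx":0,"dy":0,"dz":0,"roll":0,"grip":-1},{"dx":0,"dy":0,"dz":0,"roll":0,"grip":-1}]'

```text
clock: 15.15
ee_pos: [0.4285, -0.0145, 0.1274]
tcp_rot: [0.556, 0.831, 0.0, 0.001]
force: [0.5, 0.3, -1.0]
opening: 0.0404
grasp_force: 60.5
```

```bash
python3 go.py .6261 .0581 .013 -6.3
python3 - <<'E'
from h import *
snap('side','s4')
for n in('side',):
  for x in viewer.spot_point('charger',n)[:1]: print(n,round(x['confidence'],2),w(n,x['position'],.1))
  for x in viewer.spot_point('amber_roll',n)[:1]: print(n,round(x['confidence'],2),w(n,x['position'],0))
cv2.imwrite('pics/c4.png',cv2.resize(cv2.imread('pics/s4.png')[120:240,310:420],None,fx=4,fy=4))
E
```

```text
clock 15.15 theta 22.5 tilt 0.08 pos [ 0.4285 -0.0145  0.1274] roll 28.8 in target axes: dx 0.0938 dy 0.1885 dz 0.1144 open 0.0404 gf 60.5 F [ 0.5  0.3 -1. ]
side 0.64 [ 0.43913606 -0.05161645  0.1       ]
side 0.64 [ 0.4316127  -0.02020637  0.        ]
```

View pics/c4.png

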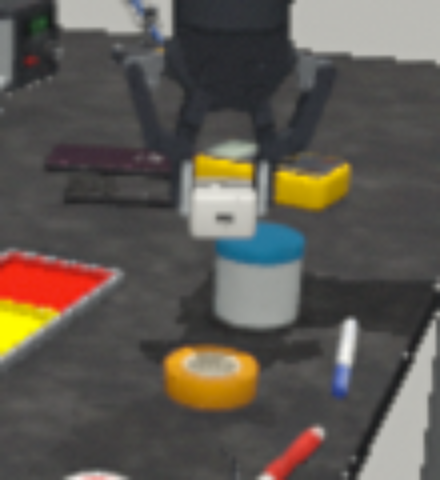

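The charger is held level (crop 222,210) and the amber roll has stayed put (210,378). I'll carry it to the white bin.

Emit:
play_rows --rows '[{"dx":0,"dy":0,"dz":0,"roll":7.2,"grip":-1},{"dx":0,"dy":0,"dz":0,"roll":7.2,"grip":-1},{"dx":0,"dy":0,"dz":0,"roll":7.2,"grip":-1},{"dx":0,"dy":0,"dz":0,"roll":7.2,"grip":-1},{"dx":0.0134,"dy":0.0269,"dz":0,"roll":0,"grip":-1},{"dx":0.0134,"dy":0.0269,"dz":0,"roll":0,"grip":-1},{"dx":0.0134,"dy":0.0269,"dz":0,"roll":0,"grip":-1},{"dx":0.0134,"dy":0.0269,"dz":0,"roll":0,"grip":-1},{"dx":0.0134,"dy":0.0269,"dz":0,"roll":0,"grip":-1},{"dx":0.0134,"dy":0.0269,"dz":0,"roll":0,"grip":-1},{"dx":0.0134,"dy":0.0271,"dz":0,"roll":0,"grip":-1},{"dx":0,"dy":0,"dz":0.03,"roll":0,"grip":-1},{"dx":0,"dy":0,"dz":0.04,"roll":0,"grip":-1},{"dx":0,"dy":0,"dz":0.02,"roll":0,"grip":-1},{"dx":0,"dy":0,"dz":0,"roll":0,"grip":-1},{"dx":0,"dy":0,"dz":0,"roll":0,"grip":-1},{"dx":0,"dy":0,"dz":0,"roll":0,"grip":-1},{"dx":0,"dy":0,"dz":0,"roll":0,"grip":-1},{"dx":0,"dy":0,"dz":0,"roll":0,"grip":-1},{"dx":0,"dy":0,"dz":0,"roll":0,"grip":-1}]'

```text
clock: 17.3
ee_pos: [0.6267, 0.058, 0.0379]
tcp_rot: [0.745, 0.667, 0.001, 0.001]
force: [0.3, 0.2, -0.5]
opening: 0.0405
grasp_force: 60.6
```

```bash
python3 go.py .6261 .0581 .013 -6.3
```

```text
clock 17.30 theta -6.3 tilt 0.11 pos [0.6267 0.058  0.0379] roll -0.0 in target axes: dx 0.0001 dy -0.0006 dz 0.0249 open 0.0405 gf 60.6 F [ 0.3  0.2 -0.5]
```

Emit:
play_rows --rows '[{"dx":0,"dy":-0.0005,"dz":0.015,"roll":0,"grip":-1},{"dx":0,"dy":0,"dz":0.007,"roll":0,"grip":-1},{"dx":0,"dy":0,"dz":0.002,"roll":0,"grip":-1},{"dx":0,"dy":0,"dz":0,"roll":0,"grip":-1},{"dx":0,"dy":0,"dz":0,"roll":0,"grip":-1},{"dx":0,"dy":0,"dz":0,"roll":0,"grip":-1},{"dx":0,"dy":0,"dz":0,"roll":0,"grip":-1}]'

```text
clock: 18.0
ee_pos: [0.6253, 0.058, 0.0131]
tcp_rot: [0.745, 0.667, -0.0, -0.0]
force: [-2.2, 0.3, 4.7]
opening: 0.0409
grasp_force: 61.1
```

```bash
python3 go.py .6261 .0581 .013 -6.3
```

```text
clock 18.00 theta -6.3 tilt 0.02 pos [0.6253 0.058  0.0131] roll -0.0 in target axes: dx 0.0002 dy 0.0008 dz 0.0001 open 0.0409 gf 61.1 F [-2.2  0.3  4.7]
```

On the floor, with 4.7 N up on the tool. Release and retreat.

Emit:
play_rows --rows '[{"dx":0,"dy":0,"dz":0,"roll":0,"grip":0.1},{"dx":0,"dy":0,"dz":0,"roll":0,"grip":0.3},{"dx":0,"dy":0,"dz":0,"roll":0,"grip":0.3},{"dx":0,"dy":0,"dz":0,"roll":0,"grip":0.3},{"dx":0,"dy":0,"dz":-0.02,"roll":0,"grip":0.3},{"dx":0,"dy":0,"dz":-0.03,"roll":0,"grip":0.6},{"dx":0,"dy":0,"dz":-0.04,"roll":0,"grip":1},{"dx":0,"dy":0,"dz":-0.03,"roll":0,"grip":1},{"dx":0,"dy":0,"dz":0,"roll":0,"grip":1}]'

```text
clock: 18.9
ee_pos: [0.6292, 0.0583, 0.1388]
tcp_rot: [0.745, 0.667, 0.004, 0.003]
force: [1.2, -0.6, 0.2]
opening: 0.0854
grasp_force: 0.0
```

```bash
python3 - <<'E'
from h import *
im=cv2.cvtColor(cv2.imread('pics/top0.png'),cv2.COLOR_BGR2HSV)
m=cv2.inRange(im,(8,120,120),(22,255,255)); m[:, :310]=0; m[:,355:]=0; m[:225]=0; m[265:]=0
m=cv2.convexHull(cv2.findNonZero(m)); r=np.zeros((400,640),np.uint8); cv2.fillConvexPoly(r,m,1)
for z in(.019,.01): print(reg('top',r,z))
E
python3 go.py .432 -.0145 .12 38.7
```

```text
(((0.4302293658256531, -0.013270586729049683), (0.06357336044311523, 0.06324935704469681), 88.3381118774414), ((0.42902377247810364, -0.013385656289756298), 0.033370491117239))
(((0.430461585521698, -0.013323970139026642), (0.06401923298835754, 0.06369295716285706), 88.33812713623047), ((0.4292476177215576, -0.013439875096082687), 0.03360386937856674))
clock 18.90 theta -6.3 tilt 0.62 pos [0.6292 0.0583 0.1388] roll -45.0 in target axes: dx 0.0665 dy -0.1995 dz 0.0188 open 0.0854 gf 0.0 F [ 1.2 -0.6  0.2]
```

Emit:
play_rows --rows '[{"dx":0,"dy":0,"dz":0,"roll":-7.5,"grip":1},{"dx":0,"dy":0,"dz":0,"roll":-7.5,"grip":1},{"dx":0,"dy":0,"dz":0,"roll":-7.5,"grip":1},{"dx":0,"dy":0,"dz":0,"roll":-7.5,"grip":1},{"dx":0,"dy":0,"dz":0,"roll":-7.5,"grip":1},{"dx":0,"dy":0,"dz":0,"roll":-7.5,"grip":1},{"dx":0.0111,"dy":-0.0329,"dz":0,"roll":0,"grip":1},{"dx":0.0111,"dy":-0.0329,"dz":0,"roll":0,"grip":1},{"dx":0.0111,"dy":-0.0329,"dz":0,"roll":0,"grip":1},{"dx":0.0111,"dy":-0.0329,"dz":0,"roll":0,"grip":1},{"dx":0.0111,"dy":-0.0329,"dz":0,"roll":0,"grip":1},{"dx":0.0111,"dy":-0.0329,"dz":0,"roll":0,"grip":1},{"dx":0,"dy":0,"dz":0.03,"roll":0,"grip":1},{"dx":0,"dy":0,"dz":0.03,"roll":0,"grip":1},{"dx":0,"dy":0,"dz":0.03,"roll":0,"grip":1},{"dx":0,"dy":0,"dz":0,"roll":0,"grip":1},{"dx":0,"dy":0,"dz":0,"roll":0,"grip":1},{"dx":0,"dy":0,"dz":0,"roll":0,"grip":1},{"dx":0,"dy":0,"dz":0,"roll":0,"grip":1}]'

```text
clock: 20.8
ee_pos: [0.4313, -0.0133, 0.0442]
tcp_rot: [0.433, 0.901, 0.001, 0.001]
force: [0.0, 0.2, 1.0]
opening: 0.0859
grasp_force: 0.0
```

```bash
python3 go.py .4302 -.0135 .002 38.7
python3 - <<'E'
from h import *
snap('side','s5'); snap('top','t5')
for x in viewer.spot_point('amber_roll','side')[:1]: print(round(x['confidence'],2),w('side',x['position'],0))
for t,z in(('charger',.004),('bin_white',.002)):
 for n in('top','side'):
  for x in viewer.spot_point(t,n)[:1]: print(t,n,round(x['confidence'],2),w(n,x['position'],z))
b=cv2.imread('pics/s5.png')[130:250,230:390]
cv2.imwrite('pics/c5.png',cv2.resize(b,None,fx=4,fy=4))
E
```

```text
clock 20.80 theta 38.7 tilt 0.18 pos [ 0.4313 -0.0133  0.0442] roll -0.0 in target axes: dx 0.0005 dy -0.0010 dz 0.0422 open 0.0859 gf 0.0 F [0.  0.2 1. ]
0.75 [ 0.43233157 -0.00728299  0.        ]
charger top 0.6 [0.44480389 0.19980528 0.004     ]
charger side 0.8 [0.62336154 0.05141937 0.004     ]
bin_white top 0.76 [0.63932473 0.06289648 0.002     ]
bin_white side 0.68 [0.63355817 0.07151365 0.002     ]
```

View pics/c5.png

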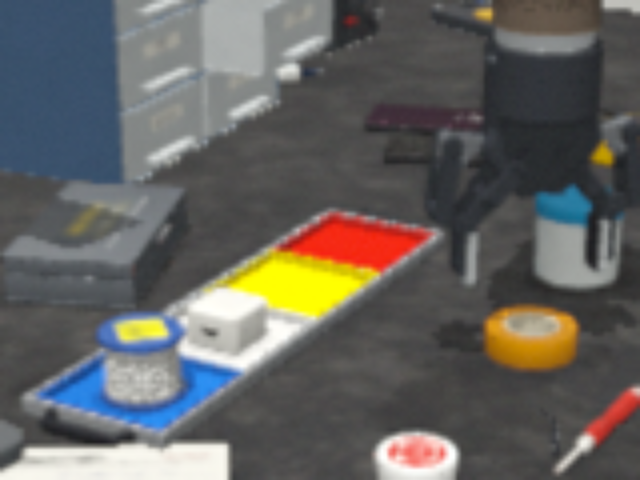

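The side crop shows the charger standing in the white bin and the spool in the blue one, with the gripper astride the amber roll. Descend and grip the roll.

Emit:
play_rows --rows '[{"dx":0,"dy":-0.0005,"dz":0.02,"roll":0,"grip":1},{"dx":0,"dy":0,"dz":0.015,"roll":0,"grip":1},{"dx":0,"dy":0,"dz":0.006,"roll":0,"grip":1},{"dx":0,"dy":0,"dz":0,"roll":0,"grip":1},{"dx":0,"dy":0,"dz":0,"roll":0,"grip":1},{"dx":0,"dy":0,"dz":0,"roll":0,"grip":-1},{"dx":0,"dy":0,"dz":0,"roll":0,"grip":-1},{"dx":0,"dy":0,"dz":0,"roll":0,"grip":-1},{"dx":0,"dy":0,"dz":0,"roll":0,"grip":-1},{"dx":0,"dy":0,"dz":0,"roll":0,"grip":-1},{"dx":0,"dy":0,"dz":0,"roll":0,"grip":-1},{"dx":0,"dy":0,"dz":0,"roll":0,"grip":-1}]'

```text
clock: 22.35
ee_pos: [0.4301, -0.0137, 0.0031]
tcp_rot: [0.433, 0.901, 0.0, 0.001]
force: [-1.8, 1.2, 7.7]
opening: 0.0597
grasp_force: 63.8
```

Emit:
play_rows --rows '[{"dx":0,"dy":0,"dz":-0.01,"roll":0,"grip":-1},{"dx":0,"dy":0,"dz":-0.03,"roll":0,"grip":-1},{"dx":0,"dy":0,"dz":-0.03,"roll":0,"grip":-1},{"dx":0,"dy":0,"dz":0,"roll":0,"grip":-1},{"dx":0,"dy":0,"dz":0,"roll":0,"grip":-1},{"dx":0,"dy":0,"dz":0,"roll":0,"grip":-1}]'

```text
clock: 22.95
ee_pos: [0.4287, -0.0136, 0.0713]
tcp_rot: [0.433, 0.901, -0.0, -0.001]
force: [-0.3, -0.8, -0.8]
opening: 0.0591
grasp_force: 64.9
```

```bash
python3 go.py .6157 -.0363 .008 38.7
python3 - <<'E'
from h import *
snap('side','s6')
b=cv2.imread('pics/s6.png')[130:250,310:430]
cv2.imwrite('pics/c6.png',cv2.resize(b,None,fx=4,fy=4))
E
```

```text
clock 22.95 theta 38.7 tilt 0.07 pos [ 0.4287 -0.0136  0.0713] roll -0.0 in target axes: dx -0.1346 dy 0.1318 dz 0.0633 open 0.0591 gf 64.9 F [-0.3 -0.8 -0.8]
```

View pics/c6.png

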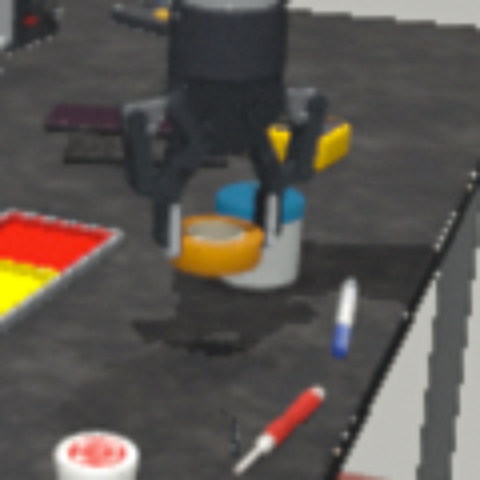

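The roll is held level (crop 215,245). Carry it to the yellow bin.

Emit:
play_rows --rows '[{"dx":-0.0223,"dy":0.0218,"dz":0,"roll":0,"grip":-1},{"dx":-0.0223,"dy":0.0218,"dz":0,"roll":0,"grip":-1},{"dx":-0.0223,"dy":0.0218,"dz":0,"roll":0,"grip":-1},{"dx":-0.0223,"dy":0.0218,"dz":0,"roll":0,"grip":-1},{"dx":-0.0223,"dy":0.0218,"dz":0,"roll":0,"grip":-1},{"dx":-0.0223,"dy":0.0218,"dz":0,"roll":0,"grip":-1},{"dx":0,"dy":0,"dz":0.03,"roll":0,"grip":-1},{"dx":0,"dy":0,"dz":0.014,"roll":0,"grip":-1},{"dx":0,"dy":0,"dz":0,"roll":0,"grip":-1},{"dx":0,"dy":0,"dz":0,"roll":0,"grip":-1},{"dx":0,"dy":0,"dz":0,"roll":0,"grip":-1},{"dx":0,"dy":0,"dz":0,"roll":0,"grip":-1},{"dx":0,"dy":0,"dz":0,"roll":0,"grip":-1},{"dx":0,"dy":0,"dz":0,"roll":0,"grip":-1}]'

```text
clock: 24.4
ee_pos: [0.6155, -0.0364, 0.0287]
tcp_rot: [0.433, 0.901, 0.0, 0.001]
force: [-0.8, -0.2, -0.5]
opening: 0.0598
grasp_force: 64.9
```

```bash
python3 go.py .6157 -.0363 .007 38.7
```

```text
clock 24.40 theta 38.7 tilt 0.08 pos [ 0.6155 -0.0364  0.0287] roll -0.0 in target axes: dx -0.0000 dy 0.0002 dz 0.0217 open 0.0598 gf 64.9 F [-0.8 -0.2 -0.5]
```

Emit:
play_rows --rows '[{"dx":0,"dy":0,"dz":0.012,"roll":0,"grip":-1},{"dx":0,"dy":0,"dz":0.007,"roll":0,"grip":-1},{"dx":0,"dy":0,"dz":0.002,"roll":0,"grip":-1},{"dx":0,"dy":0,"dz":0,"roll":0,"grip":-1},{"dx":0,"dy":0,"dz":0,"roll":0,"grip":-1},{"dx":0,"dy":0,"dz":0,"roll":0,"grip":-1},{"dx":0,"dy":0,"dz":0,"roll":0,"grip":-1}]'

```text
clock: 25.1
ee_pos: [0.6148, -0.0364, 0.0071]
tcp_rot: [0.433, 0.901, -0.0, -0.0]
force: [-3.1, -0.4, 6.7]
opening: 0.0592
grasp_force: 65.7
```

```bash
python3 go.py .6157 -.0363 .007 38.7
```

```text
clock 25.10 theta 38.7 tilt 0.03 pos [ 0.6148 -0.0364  0.0071] roll -0.0 in target axes: dx -0.0005 dy 0.0008 dz 0.0001 open 0.0592 gf 65.7 F [-3.1 -0.4  6.7]
```

Emit:
play_rows --rows '[{"dx":0,"dy":0,"dz":0,"roll":0,"grip":0.5},{"dx":0,"dy":0,"dz":0,"roll":0,"grip":0.65},{"dx":0,"dy":0,"dz":0,"roll":0,"grip":0.65},{"dx":0,"dy":0,"dz":0,"roll":0,"grip":0.65},{"dx":0,"dy":0,"dz":-0.01,"roll":0,"grip":0.65},{"dx":0,"dy":0,"dz":-0.03,"roll":0,"grip":0.65},{"dx":0,"dy":0,"dz":-0.04,"roll":0,"grip":1},{"dx":0,"dy":0,"dz":-0.04,"roll":0,"grip":1},{"dx":0,"dy":0,"dz":0,"roll":0,"grip":1},{"dx":0,"dy":0,"dz":0,"roll":0,"grip":1},{"dx":0,"dy":0,"dz":0,"roll":0,"grip":1}]'

```text
clock: 26.2
ee_pos: [0.6143, -0.0364, 0.126]
tcp_rot: [0.433, 0.901, -0.0, -0.001]
force: [-0.4, -0.2, 0.0]
opening: 0.0851
grasp_force: 0.0
```

```bash
python3 go.py .4365 .1855 .12 38.7
python3 - <<'E'
from h import *
im=cv2.cvtColor(cv2.imread('pics/top0.png'),cv2.COLOR_BGR2GRAY)
m=np.zeros_like(im); m[228:258,240:270]=(im[228:258,240:270]>125); m=cv2.morphologyEx(m,cv2.MORPH_OPEN,np.ones((3,3)))
m=cv2.convexHull(cv2.findNonZero(m)); r=np.zeros((400,640),np.uint8); cv2.fillConvexPoly(r,m,1)
print(reg('top',r,.02))
E
```

```text
clock 26.20 theta 38.7 tilt 0.10 pos [ 0.6143 -0.0364  0.126 ] roll -0.0 in target axes: dx 0.2844 dy -0.0001 dz 0.0060 open 0.0851 gf 0.0 F [-0.4 -0.2  0. ]
(((0.4386909604072571, 0.1878134310245514), (0.047706518322229385, 0.04768216609954834), 89.23190307617188), ((0.4386642575263977, 0.18781377375125885), 0.025355514138936996))
```

Emit:
play_rows --rows '[{"dx":0.0406,"dy":0,"dz":0,"roll":0,"grip":1},{"dx":0.0406,"dy":0,"dz":0,"roll":0,"grip":1},{"dx":0.0406,"dy":0,"dz":0,"roll":0,"grip":1},{"dx":0.0406,"dy":0,"dz":0,"roll":0,"grip":1},{"dx":0.0406,"dy":0,"dz":0,"roll":0,"grip":1},{"dx":0.0406,"dy":0,"dz":0,"roll":0,"grip":1},{"dx":0.0406,"dy":0.001,"dz":0,"roll":0,"grip":1},{"dx":0,"dy":0,"dz":0.04,"roll":0,"grip":1},{"dx":0,"dy":0,"dz":0.04,"roll":0,"grip":1},{"dx":0,"dy":0,"dz":0,"roll":0,"grip":1},{"dx":0,"dy":0,"dz":0,"roll":0,"grip":1},{"dx":0,"dy":0,"dz":0,"roll":0,"grip":1},{"dx":0,"dy":0,"dz":0,"roll":0,"grip":1}]'

```text
clock: 27.5
ee_pos: [0.4401, 0.1865, 0.0485]
tcp_rot: [0.434, 0.901, 0.001, 0.001]
force: [0.2, 0.6, 0.3]
opening: 0.0855
grasp_force: 0.0
```

```bash
python3 go.py .438 .187 .002 38.7
python3 - <<'E'
from h import *
snap('side','s7'); snap('top','t7')
a=cv2.imread('pics/t7.png')[130:270,230:400]; b=cv2.imread('pics/s7.png')[160:300,240:410]
cv2.imwrite('pics/c7.png',cv2.resize(np.vstack([a,b]),None,fx=2.1,fy=2.1,interpolation=cv2.INTER_CUBIC))
E
```

```text
clock 27.50 theta 38.6 tilt 0.20 pos [0.4401 0.1865 0.0485] roll -0.1 in target axes: dx 0.0017 dy -0.0013 dz 0.0465 open 0.0855 gf 0.0 F [0.2 0.6 0.3]
```

View pics/c7.png

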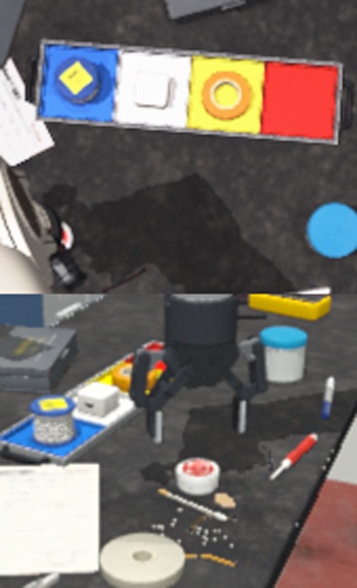

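The spool, charger and roll sit centred in their bins, and the gripper is astride the tin (side crop 197,475). Descend and grip.

Emit:
play_rows --rows '[{"dx":0.001,"dy":0,"dz":0.02,"roll":0,"grip":1},{"dx":0,"dy":0,"dz":0.015,"roll":0,"grip":1},{"dx":0,"dy":0,"dz":0.007,"roll":0,"grip":1},{"dx":0,"dy":0,"dz":0,"roll":0,"grip":1},{"dx":0,"dy":0,"dz":0,"roll":0,"grip":1},{"dx":0,"dy":0,"dz":0,"roll":0,"grip":-1},{"dx":0,"dy":0,"dz":0,"roll":0,"grip":-1},{"dx":0,"dy":0,"dz":0,"roll":0,"grip":-1},{"dx":0,"dy":0,"dz":0,"roll":0,"grip":-1},{"dx":0,"dy":0,"dz":0,"roll":0,"grip":-1},{"dx":0,"dy":0,"dz":0,"roll":0,"grip":-1},{"dx":0,"dy":0,"dz":0,"roll":0,"grip":-1},{"dx":0,"dy":0,"dz":0,"roll":0,"grip":-1}]'

```text
clock: 28.9
ee_pos: [0.4384, 0.1872, 0.0059]
tcp_rot: [0.433, 0.901, 0.001, 0.001]
force: [-1.6, -0.4, 5.9]
opening: 0.0446
grasp_force: 60.3
```

Emit:
play_rows --rows '[{"dx":0,"dy":0,"dz":-0.01,"roll":0,"grip":-1},{"dx":0,"dy":0,"dz":-0.04,"roll":0,"grip":-1},{"dx":0,"dy":0,"dz":-0.04,"roll":0,"grip":-1},{"dx":0,"dy":0,"dz":-0.03,"roll":0,"grip":-1},{"dx":0,"dy":0,"dz":0,"roll":0,"grip":-1},{"dx":0,"dy":0,"dz":0,"roll":0,"grip":-1},{"dx":0,"dy":0,"dz":0,"roll":0,"grip":-1}]'

```text
clock: 29.6
ee_pos: [0.4367, 0.1865, 0.1238]
tcp_rot: [0.433, 0.901, -0.001, -0.001]
force: [0.0, 0.9, -1.0]
opening: 0.0446
grasp_force: 61.4
```

```bash
python3 go.py .6054 -.1307 .008 38.7;  python3 - <<'E'
from h import *
snap('side','s8')
b=cv2.imread('pics/s8.png')[150:290,270:410]
cv2.imwrite('pics/c8.png',cv2.resize(b,None,fx=3,fy=3))
E
```

```text
clock 29.60 theta 38.7 tilt 0.14 pos [0.4367 0.1865 0.1238] roll -0.0 in target axes: dx -0.3530 dy -0.0666 dz 0.1158 open 0.0446 gf 61.4 F [ 0.   0.9 -1. ]
```

View pics/c8.png

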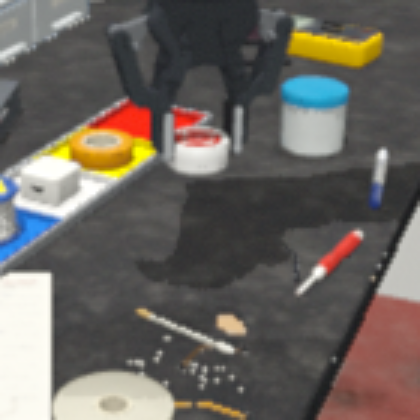

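The tin is held level (crop 200,150). Carry it to the red bin.

Emit:
play_rows --rows '[{"dx":-0.0392,"dy":-0.0075,"dz":0,"roll":0,"grip":-1},{"dx":-0.0392,"dy":-0.0075,"dz":0,"roll":0,"grip":-1},{"dx":-0.0392,"dy":-0.0075,"dz":0,"roll":0,"grip":-1},{"dx":-0.0392,"dy":-0.0075,"dz":0,"roll":0,"grip":-1},{"dx":-0.0392,"dy":-0.0075,"dz":0,"roll":0,"grip":-1},{"dx":-0.0392,"dy":-0.0075,"dz":0,"roll":0,"grip":-1},{"dx":-0.0392,"dy":-0.0075,"dz":0,"roll":0,"grip":-1},{"dx":-0.0392,"dy":-0.0075,"dz":0,"roll":0,"grip":-1},{"dx":-0.0392,"dy":-0.0075,"dz":0,"roll":0,"grip":-1},{"dx":0,"dy":0,"dz":0.04,"roll":0,"grip":-1},{"dx":0,"dy":0,"dz":0.03,"roll":0,"grip":-1},{"dx":0,"dy":0,"dz":0.02,"roll":0,"grip":-1},{"dx":0,"dy":0,"dz":0,"roll":0,"grip":-1},{"dx":0,"dy":0,"dz":0,"roll":0,"grip":-1},{"dx":0,"dy":0,"dz":0,"roll":0,"grip":-1},{"dx":0,"dy":0,"dz":0,"roll":0,"grip":-1},{"dx":0,"dy":0,"dz":0,"roll":0,"grip":-1},{"dx":0,"dy":0,"dz":0,"roll":0,"grip":-1}]'

```text
clock: 31.45
ee_pos: [0.606, -0.1308, 0.0358]
tcp_rot: [0.433, 0.901, 0.0, 0.001]
force: [0.6, 0.7, -0.2]
opening: 0.045
grasp_force: 61.4
```

```bash
python3 go.py .6054 -.1307 .0099 38.7
```

```text
clock 31.45 theta 38.7 tilt 0.09 pos [ 0.606  -0.1308  0.0358] roll -0.0 in target axes: dx 0.0004 dy -0.0004 dz 0.0259 open 0.0450 gf 61.4 F [ 0.6  0.7 -0.2]
```

Emit:
play_rows --rows '[{"dx":0,"dy":0,"dz":0.015,"roll":0,"grip":-1},{"dx":0,"dy":0,"dz":0.008,"roll":0,"grip":-1},{"dx":0,"dy":0,"dz":0.002,"roll":0,"grip":-1},{"dx":0,"dy":0,"dz":0,"roll":0,"grip":-1},{"dx":0,"dy":0,"dz":0,"roll":0,"grip":-1},{"dx":0,"dy":0,"dz":0,"roll":0,"grip":-1},{"dx":0,"dy":0,"dz":0,"roll":0,"grip":-1}]'

```text
clock: 32.15
ee_pos: [0.6053, -0.1307, 0.01]
tcp_rot: [0.433, 0.901, -0.0, -0.0]
force: [-0.8, -0.2, 2.0]
opening: 0.0445
grasp_force: 61.4
```

```bash
python3 go.py .6054 -.1307 .0099 38.7
```

```text
clock 32.15 theta 38.7 tilt 0.01 pos [ 0.6053 -0.1307  0.01  ] roll -0.0 in target axes: dx -0.0000 dy 0.0001 dz 0.0001 open 0.0445 gf 61.4 F [-0.8 -0.2  2. ]
```

Emit:
play_rows --rows '[{"dx":0,"dy":0,"dz":0,"roll":0,"grip":0.2},{"dx":0,"dy":0,"dz":0,"roll":0,"grip":0.45},{"dx":0,"dy":0,"dz":0,"roll":0,"grip":0.45},{"dx":0,"dy":0,"dz":0,"roll":0,"grip":0.45},{"dx":0,"dy":0,"dz":-0.01,"roll":0,"grip":0.45},{"dx":0,"dy":0,"dz":-0.03,"roll":0,"grip":0.45},{"dx":0,"dy":0,"dz":-0.04,"roll":0,"grip":0.8},{"dx":0,"dy":0,"dz":-0.04,"roll":0,"grip":1},{"dx":0,"dy":0,"dz":-0.04,"roll":0,"grip":1},{"dx":0.02,"dy":-0.025,"dz":0,"roll":0,"grip":1},{"dx":0.02,"dy":-0.025,"dz":0,"roll":0,"grip":1},{"dx":0.02,"dy":-0.025,"dz":0,"roll":0,"grip":1},{"dx":0.02,"dy":-0.025,"dz":0,"roll":0,"grip":1},{"dx":0.02,"dy":-0.025,"dz":0,"roll":0,"grip":1},{"dx":0.02,"dy":-0.025,"dz":0,"roll":0,"grip":1},{"dx":0.02,"dy":-0.025,"dz":0,"roll":0,"grip":1},{"dx":0.02,"dy":-0.025,"dz":0,"roll":0,"grip":1},{"dx":0,"dy":0,"dz":0,"roll":0,"grip":1},{"dx":0,"dy":0,"dz":0,"roll":0,"grip":1},{"dx":0,"dy":0,"dz":0,"roll":0,"grip":1}]'

```text
clock: 34.15
ee_pos: [0.3507, -0.1311, 0.1706]
tcp_rot: [0.433, 0.901, 0.0, 0.001]
force: [-1.0, 0.4, -0.7]
opening: 0.0853
grasp_force: 0.0
```

Run:
```python
from h import *
snap('side','s9'); snap('top','t9')
a=cv2.imread('pics/t9.png')[130:270,170:470]; b=cv2.imread('pics/s9.png')[150:290,150:450]
cv2.imwrite('pics/c9.png',cv2.resize(np.vstack([a,b]),None,fx=2.1,fy=2.1,interpolation=cv2.INTER_CUBIC))
for t,h,bn in(('spool',.044,'blue'),('amber_roll',.019,'yellow'),('paste_tin',.02,'red'),('charger',.028,'white')):
  for x in viewer.silhouettes(t,'top')[:1]: print(t,np.round(reg('top',x['region'],.004+h)[0][0],3))
  for x in viewer.silhouettes('bin_'+bn,'top')[:1]: print('  bin',np.round(reg('top',x['region'],.012)[0][0],3))
```

```text
spool [0.633 0.151]
  bin [0.635 0.153]
amber_roll [ 0.613 -0.036]
  bin [ 0.616 -0.036]
paste_tin [ 0.604 -0.131]
  bin [ 0.605 -0.13 ]
charger [0.621 0.06 ]
  bin [0.625 0.059]
```

View pics/c9.png

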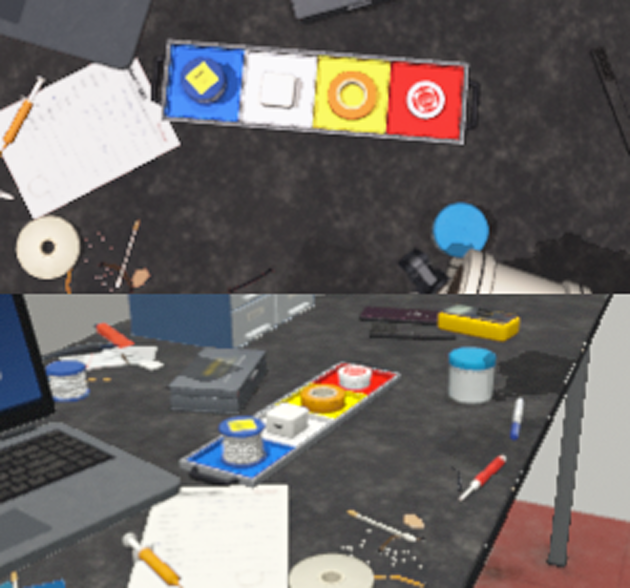

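All four items stand upright and centred in their bins to within about 4 mm, and the clear roll and tub have not moved. The arm is clear of everything, so I'll hand in.

```bash
python3 -c "
from plant import job
print(job.job_done())"
```

```text
the job is handed in; nothing more can be done
None
```

The kit is packed and handed in at about 35 s: spool in blue, amber roll in yellow, paste tin in red and charger in white, all upright and within about 4 mm of bin centre. The clear roll and cotton bud tub were left where they were, and the charger went in before the roll because it stood on it.

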